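Find the two through-bores of a heat spreader with gauge pins

ROBOT

A 7-joint arm with a two-finger parallel gripper is mounted at the origin on the work surface. World frame = base frame: x ahead of the robot, y to its left, z up, the work surface at z = 0. Lengths are in m, angles in rad, forces in N, time in s.
With the tool pointing down it reaches from about 0.35 to 0.9 m from the base axis. Payload 8.1 kg.
Tool frame: the origin (TCP) lies midway between the tips of the shut fingers; the grasp point (between the pads) lies 19 mm behind it (arm.hold_point_z is the distance from the TCP to the grasp point, in m); z points along the fingers, y is the direction in which the jaws open and shut (so a half turn about z gives the same grasp; the last joint's range is limited). The gripper opens to 92 mm and grips with 3 to 60 N. Pads are 19 mm wide; open, the fingers measure 130 mm over their backs; the gripper's body (75 mm by 190 mm) begins 47 mm behind the grasp point.
Start: joints at [1.139, 0.434, 0.025, 1.573, -0.012, 1.134, -0.075], TCP at [0.202, -0.592, 0.227] pointing down, gripper open.
Joint ranges: [-2.62, 2.62], [-0.44, 2.09], [-1.27, 1.32], [0.08, 2.57], [-1.32, 4.46], [0.12, 2], [-2.74, 2.74]. Speed limits (rad/s): [2.22, 2.22, 3.01, 3.01, 3.14, 3.14, 3.14].

INTERFACE

Orientations are given as a rotation vector (axis times angle).
In Python, from cell import arm gives the robot as it stands.
- The arm moves only by the shell command python3 -m pendant 'ROWS' [FORCE]. ROWS is JSON, a list of rows, each a list of 3 entries, a list of its own where there are three numbers: the shift along the tool's x, y, z in m, then the turn, a rotation vector about the tool's x, y, z in degrees, then the finger opening in m, from 0 to 0.0918. A call has 1 to 10 rows; each row shifts and turns the commanded pose from where the row before left it, along the tool's axes as they then stand; what a row does not reach is not made up. A row lasts 1/8 s, in which the tool goes at most 62.5 mm and 10.7 degrees, less where a joint would pass 70% of its speed; a pose out of reach is approached as far as the arm can. A call with a gripper value outside its range is refused whole. The fingers move at their own pace and stop on an object; FORCE is the grip in N (left out, the last holds). Time passes only in rows, so rows that do not move let the fingers close. It gives the time, the measured TCP pose, the force and the opening at its end, in the units of the state.
- arm.observe(): the state, without advancing time (a new reading comes with each control period).
- arm.get_image(name): name is "side" or "top"; returns (picture, depth): 480x640x3 uint8, red, green, blue; 480x640 float32, m along the optical axis (not along the pixel's ray), 0 where there is no reading.
- arm.camera_params(name): a dict with "fovy" (degrees; the focal length in pixels is half the picture's height over the tangent of half this angle, whatever the lens; pixels are square), "cx", "cy" (the principal point, pixels), "rvec" (rotation vector, rad) and "tvec" (3), from world to camera coordinates, as OpenCV has them. Camera axes: x right, y down, z forward; pixel columns grow to the right and rows downward; lengths in m; the calibration is good to about 2 mm. A picture is of the moment at which its call begins. camera_params takes no time and is no camera call.
- arm.sign_off(): hands the job in, once; it reports no verdict.
Trained networks look in the newest picture that a camera, given by its name, has taken for a name from the list of things; names that differ only in an ending like _2 or _b are one class to them, and where a whole thing is asked for, a point or a joint stands for the part that bears it (a point fixed in the world has none). Each returns a list of dicts, best first, with "conf" (0 to 1); they miss things now and then, are a little off and sometimes report something else, mostly with a low value. They report only what shows in the picture. A call takes as long as a camera call.
- arm.look_for(camera, label): "rect" ([centre column, centre row, width, height] in pixels, round what is visible of it).
- arm.masks_of(camera, label): "pixels" (480x640 bool, what is visible of it) and "rect" ([centre column, centre row, width, height] in pixels, round what is visible of it).
The state is a dict: "clock": time; "joints": joint angles; "dq": joint speeds; "joint_efforts": joint torques, N m; "position": TCP position; "ee_rot": TCP orientation; "force": force on the tool from outside, world axes, zero at the start; "ft_torque": the same for the moment, N m; "width": opening from 0.0 (shut) to 1.0 (fully open).
Only numpy, scipy, OpenCV 4.12 (cv2) and the standard library are available. Lean on these libraries where they do the work, as an engineer would, in place of code of your own. Each camera call takes 0.05 s, during which the arm holds its last target.

TASK

The sloping heat spreader has a row of five look-alike bores: two are fixing holes drilled right through, three are blind sensor wells, and which is which must be found by feel. Probe the bores with the two steel gauge pins from the stand, and leave one pin in each through-bore, pushed fully home until its handle rests on the spreader's face, so that the fixing holes are marked for the fitter. Do not knock over or shift the nut driver or anything else on the bench, and leave nothing in a blind bore.

Things in the scene. Friction and masses are not known exactly. Their poses are not given: they have to be found in the camera images.
- fixture: fixed cradle holding the heat spreader: base plate 110 (x) x 210 (y) x 8 mm, a dark steel cheek at each end reaching 99 mm from the middle and no higher than the spreader. Origin: on the bench, straight below the middle of the spreader's drilled face; z up, y level along the row of bores, x level, away from the low side of the slope.
- spreader: fixed plain aluminium block 50 (x) x 172 (y) x 45 mm (z), held sloping. z is the axis of all five bores, out of the drilled face, leaning 30 degrees from vertical towards the fixture's -x (towards the robot, give or take the yaw); y runs along the row. Origin: centre of its underside; drilled face at z = +45 mm, its middle 105 mm above the bench.
- bore_1 (a point): centre of the mouth of bore 1, on the drilled face (spreader x = 0, y = -64, z = 45 mm); z along the bore, outwards. The five bores are 11 mm across, 32 mm apart and alike from outside: three have a flat rigid floor 24 mm below the face, two go right through the 45 mm with free space for a pin beyond; which two changes every time
- bore_2 (a point): centre of the mouth of bore 2, on the drilled face (spreader x = 0, y = -32, z = 45 mm); z along the bore, outwards. The five bores are 11 mm across, 32 mm apart and alike from outside: three have a flat rigid floor 24 mm below the face, two go right through the 45 mm with free space for a pin beyond; which two changes every time
- bore_3 (a point): centre of the mouth of bore 3, on the drilled face (spreader x = 0, y = 0, z = 45 mm); z along the bore, outwards. The five bores are 11 mm across, 32 mm apart and alike from outside: three have a flat rigid floor 24 mm below the face, two go right through the 45 mm with free space for a pin beyond; which two changes every time
- bore_4 (a point): centre of the mouth of bore 4, on the drilled face (spreader x = 0, y = 32, z = 45 mm); z along the bore, outwards. The five bores are 11 mm across, 32 mm apart and alike from outside: three have a flat rigid floor 24 mm below the face, two go right through the 45 mm with free space for a pin beyond; which two changes every time
- bore_5 (a point): centre of the mouth of bore 5, on the drilled face (spreader x = 0, y = 64, z = 45 mm); z along the bore, outwards. The five bores are 11 mm across, 32 mm apart and alike from outside: three have a flat rigid floor 24 mm below the face, two go right through the 45 mm with free space for a pin beyond; which two changes every time
- stand: fixed grey plastic block 50 (x) x 160 (y) x 70 mm high; origin at the centre of its underside, z up. Three sockets 12 mm across and 64 mm deep in its top, at y = -50, 0 and +50 mm; the two gauge pins and the nut driver stand in them, in any order.
- pin_1_handle (a point): loose steel gauge pin, about 90 g: round handle 16 mm across, 50 mm long; below it a shank 8 mm across, 60 mm long, its last 6 mm tapered to 4 mm. Point: handle centre; z along the pin from tip to handle: shoulder at z = -25, tip at z = -85 mm. Starts upright in the stand, shoulder on the stand's top (handle centre 95 mm above the bench).
- pin_2_handle (a point): a second gauge pin, the same as pin 1 in every way, its point and axes too. In a blind bore a pin stops with its shoulder 36 mm short of the face; fully home in a through-bore its shoulder rests on the face, the handle centre 25 mm out from the mouth and the tip 15 mm beyond the underside.
- nut_driver_handle (a point): bystander: loose nut driver upright in one socket of the stand, black handle 24 mm across, from 70 to 135 mm above the bench; point 100 mm above the bench, on its axis
- reel_mid (a point): bystander: loose solder reel, 50 mm across, 36 mm high, standing flat; point at its centre
- jar_mid (a point): bystander: loose screw jar, 48 mm across, 55 mm high; point on its axis half-way up
- tin_center (a point): bystander: small loose flux tin, 34 mm across, 28 mm high, standing close in front of the cradle's low side; point at its centre
- screwdriver_grip (a point): bystander: loose screwdriver 190 mm long lying across the bench in front of the robot, black handle; point in its handle
- meter_mid (a point): bystander: loose multimeter 160 (x) x 80 (y) x 34 mm lying flat; point at its centre
- camera_head (a point): fixed bystander: thermal camera on a mast. Point: middle of its yellow and grey head, about 75 x 75 x 120 mm, 345 mm above the bench (head from 275 to 415 mm); the mast, 18 mm thick and 380 mm high on a round foot 120 mm across, stands 85 mm along +x of this point's axes; z up.
- fan_front (a point): fixed bystander: cooling fan 38 (x) x 120 (y) x 126 mm high on a foot 50 x 140 mm; point at the middle of its front (-x), 60 mm above the bench
- board_edge (a point): fixed bystander: circuit board on a heatsink, 115 (x) x 155 (y) x 45 mm high; point in the middle of its front (-x) edge, 30 mm above the bench
- supply_front (a point): fixed bystander: bench power supply with a box on top, 240 (x) x 220 (y) x 205 mm high; point in the middle of its front (-y) face, 100 mm above the bench
- laptop_edge (a point): fixed bystander: open laptop, base 330 (x) x 230 (y) x 18 mm, screen 215 mm high along its far (-y) edge; point in the middle of its front (+y) edge, half-way up

How it is judged:
By the outcome, as a careful person would: the job done as asked, in the order asked, and still so for the second after the job is handed in, with the robot touching nothing.
It also fails if it takes over 72 s, if anything falls off the work surface, if the arm or the gripper's body presses on something with over 40 N, if the wrist force passes 120 N, or if a joint passes its speed limit or range.

## Working session

There is one attempt and no reset: what is moved stays moved. The work goes in short steps, Python scripts to look and compute and a shell command to move; the robot and the scene stay as the last step left them, time stands still between calls to the robot, and variables do not carry over. Pictures are saved under pics/ and viewed, and the job is handed in when it is done.

```bash
ls; mkdir -p pics
cat > h.py <<'E'
import numpy as np,cv2
from cell import arm
from scipy.spatial.transform import Rotation as R
def cam(n):
    p=arm.camera_params(n); f=240/np.tan(np.radians(p['fovy'])/2)
    return f,p['cx'],p['cy'],R.from_rotvec(np.ravel(p['rvec'])).as_matrix(),np.ravel(p['tvec'])
def w(n,u,v,d):
    f,cx,cy,Rm,t=cam(n); u=np.asarray(u,float);v=np.asarray(v,float);d=np.asarray(d,float)
    c=np.stack([(u-cx)/f*d,(v-cy)/f*d,d],-1)
    return (c-t)@Rm
def proj(n,P):
    f,cx,cy,Rm,t=cam(n); c=np.asarray(P)@Rm.T+t
    return np.stack([c[...,0]/c[...,2]*f+cx,c[...,1]/c[...,2]*f+cy],-1)
def save(n,name):
    im,d=arm.get_image(n); cv2.imwrite(f'pics/{name}.png',im[...,::-1]); np.save(f'pics/{name}_d.npy',d); return im,d
E
python3 - <<'E'
from h import *
print(arm.observe())
for n in('side','top'):
    print(arm.camera_params(n)); save(n,n+'0')
    f,cx,cy,Rm,t=cam(n); print('campos',-Rm.T@t,'fwd',Rm[2])
E
```

```text
pics
{'clock': 0.0, 'joints': array([ 1.13941691,  0.4352391 ,  0.02494479,  1.57413639, -0.01158775,
        1.1340117 , -0.07511597]), 'dq': array([-0.00121371,  0.00053277,  0.00352435, -0.00174432,  0.00141415,
        0.00213001, -0.00066179]), 'joint_efforts': array([-2.42696042e-04, -6.67845154e+01,  9.85038690e-01, -3.14462793e+01,
       -6.04960928e-02,  4.31416591e-02,  1.31111642e-04]), 'position': array([ 0.20158538, -0.59102663,  0.22591946]), 'ee_rot': array([-3.09767800e+00, -5.13775404e-01,  6.52147750e-04]), 'force': array([0.09782881, 0.18972237, 1.12827854]), 'ft_torque': array([ 0.04330574,  0.02989252, -0.00599009]), 'width': 0.9936219036334447}
{'fovy': 53.49346633643542, 'cx': 320.8794270404675, 'cy': 242.50337967917167, 'rvec': array([ 0.83613588, -2.49122225,  1.13461675]), 'tvec': array([0.494155  , 0.34888246, 1.19518453])}
campos [-0.03007867  0.82991562  1.05105162] fwd [ 0.46705973 -0.59612125 -0.6530656 ]
{'fovy': 46.339496909571864, 'cx': 313.2482809099156, 'cy': 236.19146668187403, 'rvec': array([ 2.19815871, -2.15971559,  0.06302466]), 'tvec': array([0.05150137, 0.5974777 , 1.56133057])}
campos [0.48456983 0.04039794 1.60029536] fwd [ 0.07069847  0.01366882 -0.99740408]
```

View pics/side0.png

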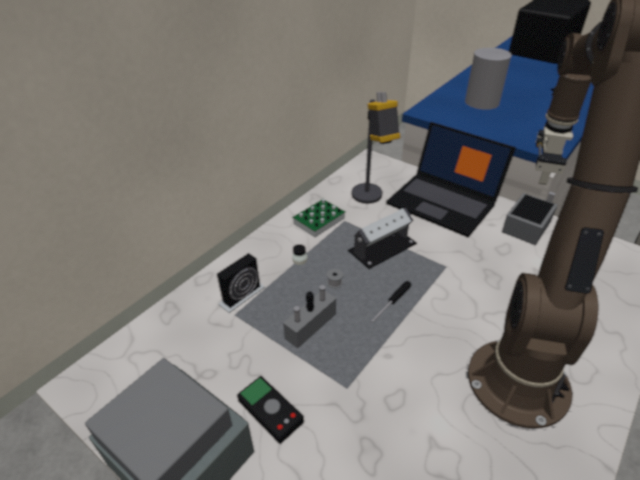

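View pics/top0.png

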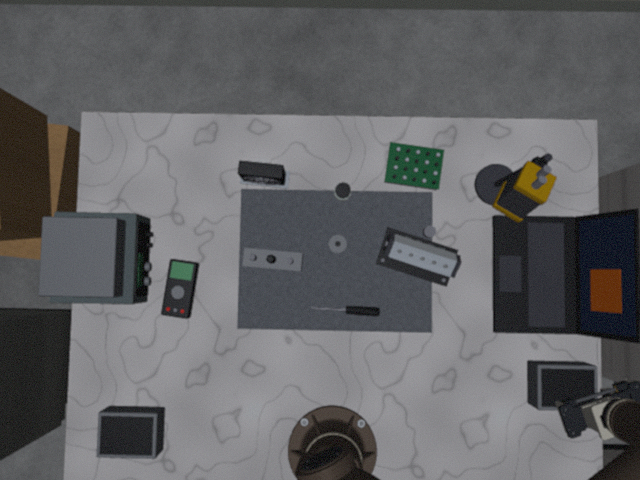

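Run:
```python
from h import *
L=['spreader','bore_1','stand','pin_1_handle','nut_driver_handle','reel_mid','jar_mid','tin_center','camera_head','screwdriver_grip','meter_mid','fan_front','board_edge']
for n in('side','top'):
    d=np.load(f'pics/{n}0_d.npy')
    for l in L:
        try:
            for r in arm.look_for(n,l)[:6]:
                u,v=r['rect'][:2]; dd=d[min(479,int(v)),min(639,int(u))]
                print(n,l,round(r['conf'],2),np.round(r['rect'],0),np.round(w(n,u,v,dd),3))
        except Exception as e: print(n,l,e)
```

```text
side spreader 0.82 [388. 227.  48.  36.] [ 0.525 -0.226  0.099]
side bore_1 0.85 [385. 226.  43.  36.] [ 0.536 -0.222  0.101]
side stand 0.89 [310. 320.  52.  55.] [0.506 0.198 0.065]
side stand 0.64 [385. 225.  49.  30.] [ 0.538 -0.229  0.1  ]
side pin_1_handle 0.46 [317. 216.  51.  38.] [ 0.8   -0.212  0.027]
side pin_1_handle 0.44 [322. 292.   5.  12.] [0.52  0.129 0.108]
side nut_driver_handle 0.69 [311. 301.   8.  20.] [0.516 0.177 0.115]
side reel_mid 0.86 [334. 279.  17.  21.] [0.564 0.01  0.034]
side reel_mid 0.54 [388. 225.  46.  38.] [ 0.529 -0.231  0.103]
side jar_mid 0.57 [297. 254.  11.  20.] [0.713 0.004 0.047]
side screwdriver_grip 0.7 [391. 301.  40.  41.] [ 0.389 -0.032  0.014]
side meter_mid 0.85 [273. 412.  64.  66.] [0.42  0.447 0.037]
side fan_front 0.78 [240. 281.  47.  59.] [0.745 0.217 0.083]
side board_edge 0.55 [320. 217.  54.  37.] [ 0.784 -0.206  0.032]
top spreader 0.89 [423. 255.  68.  41.] [ 0.544 -0.231  0.108]
top bore_1 0.66 [422. 257.  75.  38.] [ 0.54  -0.229  0.103]
top stand 0.61 [273. 259.  61.  22.] [0.527 0.165 0.134]
top stand 0.19 [181. 286.
[... 241 characters left out ...]
 0.56 [342. 192.  19.  17.] [ 0.72  -0.017  0.055]
top camera_head 0.67 [515. 188.  83.  70.] [ 0.68  -0.375  0.398]
top screwdriver_grip 0.92 [349. 314.  65.  11.] [ 0.382 -0.04   0.024]
top screwdriver_grip 0.23 [513. 187.  83.  68.] [ 0.685 -0.375  0.389]
top meter_mid 0.64 [181. 287.  43.  62.] [0.446 0.428 0.041]
top meter_mid 0.46 [417. 166.  56.  49.] [ 0.799 -0.226  0.034]
top meter_mid 0.21 [263. 176.  52.  28.] [0.746 0.197 0.125]
top fan_front 0.93 [263. 175.  51.  28.] [0.75  0.198 0.126]
top board_edge 0.85 [414. 167.  54.  49.] [ 0.797 -0.22   0.031]
top board_edge 0.63 [430. 232.  10.  11.] [ 0.614 -0.265  0.026]
top board_edge 0.53 [425. 256.  73.  40.] [ 0.542 -0.235  0.11 ]
```

Run:
```python
from h import *
t=cv2.imread('pics/top0.png'); s=cv2.imread('pics/side0.png')
a=cv2.resize(t[215:295,365:475],(770,560),interpolation=cv2.INTER_CUBIC)
b=cv2.resize(s[195:275,335:445],(770,560),interpolation=cv2.INTER_CUBIC)
cv2.imwrite('pics/zt.png',a);cv2.imwrite('pics/zs.png',b)
cv2.imwrite('pics/zst.png',np.hstack([cv2.resize(t[235:285,235:310],(375,250),interpolation=2),cv2.resize(s[275:350,275:345],(350,250*1),interpolation=2)]))
# face plane
for n in('top','side'):
    d=np.load(f'pics/{n}0_d.npy'); vv,uu=np.mgrid[0:480,0:640]
    P=w(n,uu,vv,d); m=(d>0)&(P[...,2]>0.06)&(P[...,2]<0.16)&(P[...,0]>0.42)&(P[...,0]<0.66)&(P[...,1]<-0.1)&(P[...,1]>-0.36)
    Q=P[m]; print(n,len(Q),Q.min(0),Q.max(0))
    best=None;rng=np.random.default_rng(0)
    for _ in range(500):
        i=rng.choice(len(Q),3,replace=False); nn=np.cross(Q[i[1]]-Q[i[0]],Q[i[2]]-Q[i[0]]); 
        if np.linalg.norm(nn)<1e-5: continue
        nn/=np.linalg.norm(nn); e=abs((Q-Q[i[0]])@nn)<0.003
        if best is None or e.sum()>best.sum(): best=e
    q=Q[best]; c=q.mean(0); nn=np.linalg.svd(q-c)[2]; k=nn[2]*np.sign(nn[2][2])
    print(len(q),c,'normal',k,'tilt',np.degrees(np.arccos(k[2])),'row dir',nn[0], 'ext',np.ptp((q-c)@nn[0]),np.ptp((q-c)@nn[1]))
```

```text
top 1822 [ 0.48846133 -0.33582608  0.06097156] [ 0.60476305 -0.12930182  0.12550301]
864 [ 0.53646541 -0.22906239  0.10545817] normal [-0.47317468  0.15063116  0.86799538] tilt 29.773481318656852 row dir [-0.2934958  -0.95594216  0.00589853] ext 0.19795059667508946 0.054460828516112635
side 1037 [ 0.487603   -0.32784092  0.06020494] [ 0.60191507 -0.12675255  0.12223132]
552 [ 0.5353181  -0.22284514  0.10437449] normal [-0.47004129  0.14816856  0.87011911] tilt 29.52751653351459 row dir [ 0.29098681  0.95670996 -0.00572166] ext 0.1968361850887733 0.05147744042170288
```

View pics/zt.png

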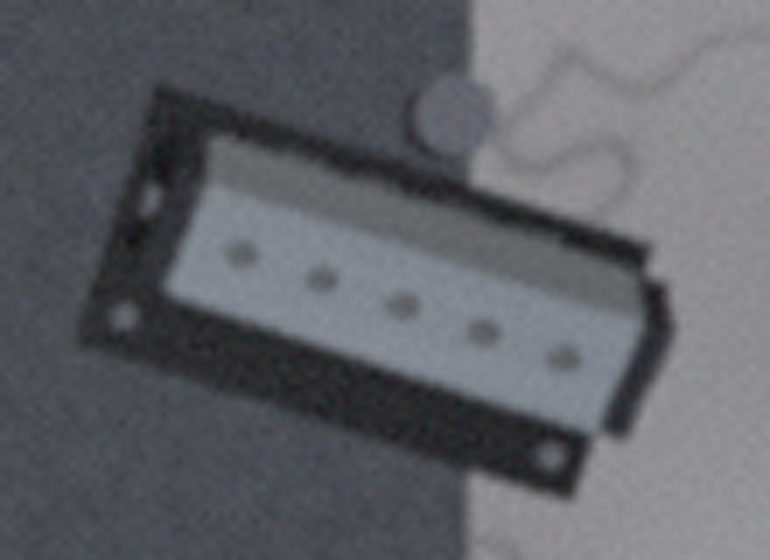

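View pics/zs.png

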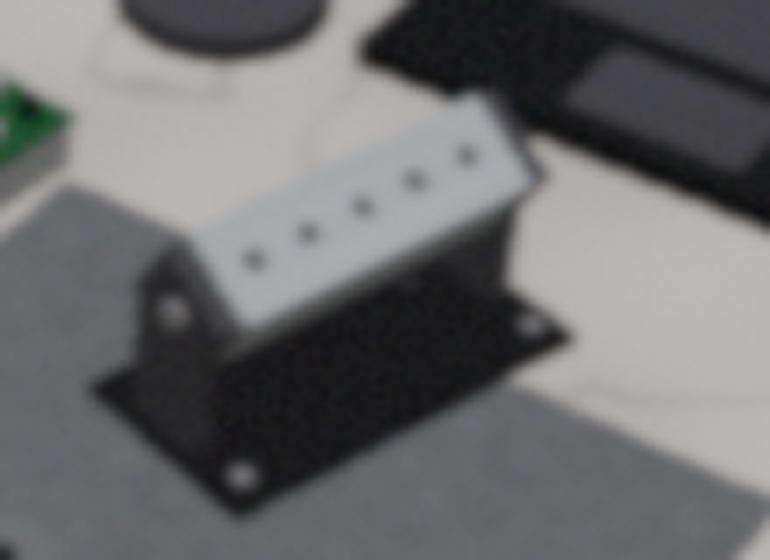

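View pics/zst.png

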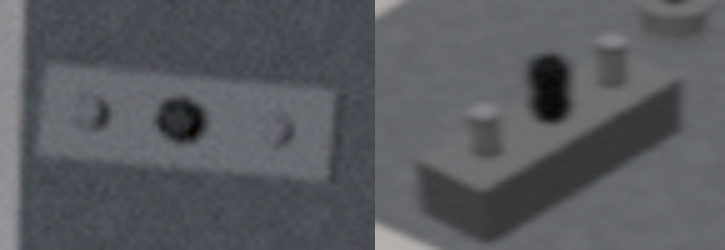

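```bash
cat > meas.py <<'E'
from h import *
from scipy.optimize import least_squares
# fixture: unknown x,y,yaw, z fixed .105, tilt 30
def bores(p,z=0.105):
    x,y,a=p; ex=np.array([np.cos(a),np.sin(a),0]);ey=np.array([-np.sin(a),np.cos(a),0])
    n=-np.sin(np.pi/6)*ex+np.cos(np.pi/6)*np.array([0,0,1])
    c=np.array([x,y,z]); return c+np.outer(np.array([-64,-32,0,32,64])*1e-3,ey),n,ey
def cent(g,u,v,r=4):
    for _ in range(8):
        u0,v0=int(round(u)),int(round(v)); vv,uu=np.mgrid[v0-r:v0+r+1,u0-r:u0+r+1]
        q=g[v0-r:v0+r+1,u0-r:u0+r+1]; bg=np.percentile(q,70); wt=np.clip(bg-6-q,0,None)*(np.hypot(uu-u,vv-v)<r)
        if wt.sum()==0: break
        u,v=(wt*uu).sum()/wt.sum(),(wt*vv).sum()/wt.sum()
    return u,v
def run():
    G={n:np.mean([arm.get_image(n)[0].astype(float).mean(2) for _ in range(2)],0) for n in('top','side')}
    p=np.array([.537,-.226,np.radians(-17.4)])
    for it in range(3):
        B,n_,e=bores(p); obs={n:np.array([cent(G[n],*q) for q in proj(n,B)]) for n in G}
        sols={}
        for k in (['top'],['side'],['top','side']):
            s=least_squares(lambda p:np.concatenate([(proj(n,bores(p)[0])-obs[n]).ravel() for n in k]),p)
            sols['+'.join(k)]=s; 
        p=sols['top+side'].x
    for k,s in sols.items(): print(k,s.x[:2],np.degrees(s.x[2]),'rms px',np.sqrt(np.mean(s.fun**2)))
    print(obs); return p
if __name__=='__main__':
    p=run(); B,n,e=bores(p); print(B,n,e)
    # free z
E
python3 - <<'E'
from meas import *
p=run(); B,n,e=bores(p); print(np.round(B,4),n,e)
t=arm.get_image('top');s=arm.get_image('side')
for nme,lab in(('top','stand'),('side','stand')):
    d=np.load(f'pics/{nme}0_d.npy'); vv,uu=np.mgrid[0:480,0:640]; P=w(nme,uu,vv,d)
    reg=(P[...,0]>.44)&(P[...,0]<.6)&(P[...,1]>.05)&(P[...,1]<.28)
    m=reg&(P[...,2]>.062)&(P[...,2]<.078)
    r=cv2.minAreaRect((P[m][:,:2]*1000).astype(np.float32)); print(nme,'stand rect mm',r,P[m][:,2].mean(),m.sum())
    m=reg&(P[...,2]>.10)
    k,l,st,c=cv2.connectedComponentsWithStats(m.astype(np.uint8))
    for i in range(1,k):
        q=P[l==i]; print(nme,'blob',st[i],c[i],q.mean(0),q.max(0))
E
```

```text
top [ 0.53653293 -0.22976238] -17.07002299955641 rms px 0.03196172291794901
side [ 0.53399102 -0.2287476 ] -17.057426366668132 rms px 0.037072763443543044
top+side [ 0.53567865 -0.2297089 ] -17.056772878321656 rms px 0.2819301311117349
{'top': array([[445.18068276, 265.79308909],
       [433.71932059, 262.10021231],
       [422.12137757, 258.31667367],
       [410.68085106, 254.59722909],
       [399.09590909, 250.855     ]]), 'side': array([[401.28409805, 216.73538655],
       [393.86959099, 220.37937167],
       [386.41677175, 224.1147541 ],
       [378.61893896, 227.87735311],
       [370.89835892, 231.63737427]])}
[[ 0.5169 -0.2909  0.105 ]
 [ 0.5263 -0.2603  0.105 ]
 [ 0.5357 -0.2297  0.105 ]
 [ 0.5451 -0.1991  0.105 ]
 [ 0.5545 -0.1685  0.105 ]] [-0.47800729  0.14665957  0.8660254 ] [0.29331914 0.95601458 0.        ]
top stand rect mm ((527.7150268554688, 172.3917694091797), (160.7856903076172, 49.99149703979492), 85.8169174194336) 0.07026451002754505 912
top blob [249 255   7   6  34] [252.14705882 257.38235294] [0.53063685 0.22138031 0.11809645] [0.53727667 0.22966637 0.12613088]
top blob [267 255   9   9  60] [270.68333333 258.9       ] [0.52709737 0.1709839  0.13158616] [0.53752319 0.18118548 0.14192667]
top blob [287 258   6   6  32] [289.5 260.5] [0.52411593 0.12224251 0.11940511] [0.53087038 0.12913313 0.12689547]
side stand rect mm ((526.5510864257812, 174.72610473632812), (162.58053588867188, 53.23226547241211), 85.91617584228516) 0.0696798521535202 731
side blob [319 285   6   9  50] [321.5 289. ] [0.52152568 0.12662648 0.114095  ] [0.53184764 0.13476676 0.12337672]
side blob [305 291   9  14 100] [309.12 297.73] [0.5229128  0.17824925 0.12345828] [0.5351821  0.18589905 0.13763391]
side blob [293 306   7  10  54] [296.14814815 310.44444444] [0.52811397 0.22611255 0.11348534] [0.53724388 0.23271483 0.12457003]
```

```bash
cat > plan.py <<'E'
from h import *
a=np.radians(-17.06)
n=np.array([-.5*np.cos(a),-.5*np.sin(a),np.sqrt(.75)]); ey=np.array([-np.sin(a),np.cos(a),0]); 
C=np.array([.5354,-.2295,.105])
def bore(k): return C+(k-3)*.032*ey
def Rt(z,yax,cur=None):
    z=z/np.linalg.norm(z); yax=yax-z*(yax@z); yax/=np.linalg.norm(yax)
    c=[np.column_stack([np.cross(s*yax,z),s*yax,z]) for s in(1,-1)]
    if cur is None: return c[0]
    return min(c,key=lambda M:np.linalg.norm(R.from_matrix(cur.T@M).as_rotvec()))
def cur():
    o=arm.observe(); return np.array(o['position']),R.from_rotvec(o['ee_rot']).as_matrix(),o
SX=np.array([.9975,-.07,0])   # stand x
FX=np.cross(ey,n)             # spreader x
def Rstand(c): return Rt(np.array([0,0,-1.]),SX,c)
def Rbore(c): return Rt(-n,FX,c)
def plan(P,M,N,grip=None):
    p,c,o=cur(); P=np.asarray(P); M=np.asarray(M)
    rv=R.from_matrix(c.T@M).as_rotvec(); print('clock',o['clock'],'dist mm',np.round(1000*(P-p),1),'tool',np.round(1000*c.T@(P-p),1),'turn deg',np.round(np.degrees(rv),2))
    rows=[]; pp=p.copy(); cc=c.copy()
    for i in range(N):
        tgt=p+(P-p)*(i+1)/N; s=np.round(cc.T@(tgt-pp),3); r=np.round(np.degrees(rv/N),1)
        rows.append([s.tolist(),r.tolist()]); pp=pp+cc@s; cc=cc@R.from_rotvec(np.radians(r)).as_matrix()
    for r in rows: print(r)
    print('end err mm',1000*(pp-P),np.degrees(R.from_matrix(cc.T@M).as_rotvec()))
E
python3 - <<'E'
from plan import *
p,c,o=cur(); print(c)
S=np.array([.527,.1735,0]);d=np.array([.07,.9975,0])
print('A',S+.05*d,'B',S-.05*d)
plan([.5236,.1237,.20],Rstand(c),20)
E
```

```text
[[ 9.46459506e-01  3.22822558e-01  2.24704273e-05]
 [ 3.22822558e-01 -9.46459501e-01 -8.93163139e-05]
 [-7.56597155e-06  9.17882351e-05 -9.99999996e-01]]
A [0.5305   0.223375 0.      ] B [0.5235   0.123625 0.      ]
clock 1.7 dist mm [321.8 715.3 -26.8] tool [ 535.5 -573.1   26.7] turn deg [  0.     0.   -67.15]
[[0.027, -0.029, 0.001], [0.0, 0.0, -3.4]]
[[0.028, -0.027, 0.002], [0.0, 0.0, -3.4]]
[[0.03, -0.025, 0.001], [0.0, 0.0, -3.4]]
[[0.032, -0.023, 0.001], [0.0, 0.0, -3.4]]
[[0.032, -0.022, 0.002], [0.0, 0.0, -3.4]]
[[0.034, -0.02, 0.001], [0.0, 0.0, -3.4]]
[[0.035, -0.017, 0.001], [0.0, 0.0, -3.4]]
[[0.036, -0.015, 0.002], [0.0, 0.0, -3.4]]
[[0.037, -0.014, 0.001], [0.0, 0.0, -3.4]]
[[0.038, -0.011, 0.001], [0.0, 0.0, -3.4]]
[[0.038, -0.008, 0.002], [0.0, 0.0, -3.4]]
[[0.039, -0.007, 0.001], [0.0, 0.0, -3.4]]
[[0.039, -0.004, 0.001], [0.0, 0.0, -3.4]]
[[0.039, -0.002, 0.002], [0.0, 0.0, -3.4]]
[[0.039, 0.0, 0.001], [0.0, 0.0, -3.4]]
[[0.039, 0.003, 0.001], [0.0, 0.0, -3.4]]
[[0.039, 0.005, 0.002], [0.0, 0.0, -3.4]]
[[0.039, 0.008, 0.001], [0.0, 0.0, -3.4]]
[[0.038, 0.009, 0.001], [0.0, 0.0, -3.4]]
[[0.037, 0.012, 0.002], [0.0, 0.0, -3.4]]
end err mm [-0.2658908  -0.07241641 -0.2873543 ] [0.00160541 0.00502683 0.84788314]
```

```bash
python3 -m pendant '[[[0.027,-0.029,0.0],[0,0,-3.4],0.05],[[0.028,-0.027,0.0],[0,0,-3.4],0.05],[[0.030,-0.025,0.0],[0,0,-3.4],0.05],[[0.032,-0.023,0.0],[0,0,-3.4],0.05],[[0.032,-0.022,0.0],[0,0,-3.4],0.05],[[0.034,-0.020,0.0],[0,0,-3.4],0.05],[[0.035,-0.017,0.0],[0,0,-3.4],0.05],[[0.036,-0.015,0.0],[0,0,-3.4],0.05],[[0.037,-0.014,0.0],[0,0,-3.4],0.05],[[0.038,-0.011,0.0],[0,0,-3.4],0.05]]' 20
python3 -c "
from plan import *
p,c,o=cur();print(p,o['joints'])
plan([.5235,.1237,.18],Rstand(c),10)"
```

```text
clock: 2.95
position: [0.3629, -0.2326, 0.227]
ee_rot: [2.812, 1.4, 0.0]
force: [0.2, -0.2, 0.2]
width: 0.543
[ 0.36287387 -0.23255382  0.22696968] [ 0.713936    0.13846342 -0.29826133  1.99648406  0.04811039  1.0125374
 -0.25394819]
clock 2.95 dist mm [160.6 356.3 -47. ] tool [381.1 -86.6  46.9] turn deg [ 4.000e-02  2.000e-02 -3.305e+01]
[[0.038, -0.009, 0.005], [0.0, 0.0, -3.3]]
[[0.039, -0.006, 0.004], [0.0, 0.0, -3.3]]
[[0.038, -0.004, 0.005], [0.0, 0.0, -3.3]]
[[0.04, -0.002, 0.005], [0.0, 0.0, -3.3]]
[[0.039, -0.0, 0.004], [0.0, 0.0, -3.3]]
[[0.039, 0.002, 0.005], [0.0, 0.0, -3.3]]
[[0.038, 0.005, 0.005], [0.0, 0.0, -3.3]]
[[0.039, 0.007, 0.005], [0.0, 0.0, -3.3]]
[[0.038, 0.009, 0.004], [0.0, 0.0, -3.3]]
[[0.037, 0.012, 0.005], [0.0, 0.0, -3.3]]
end err mm [ 0.21589977 -0.20649948 -0.11936843] [ 0.03145171  0.02553771 -0.04713065]
```

Tracks well, no lag. Keep the height around 0.18 at the end.

```bash
python3 -m pendant '[[[0.038,-0.009,0.005],[0,0,-3.3],0.05],[[0.039,-0.006,0.004],[0,0,-3.3],0.05],[[0.038,-0.004,0.005],[0,0,-3.3],0.05],[[0.040,-0.002,0.005],[0,0,-3.3],0.05],[[0.039,0,0.004],[0,0,-3.3],0.05],[[0.039,0.002,0.005],[0,0,-3.3],0.05],[[0.038,0.005,0.005],[0,0,-3.3],0.05],[[0.039,0.007,0.005],[0,0,-3.3],0.05],[[0.038,0.009,0.004],[0,0,-3.3],0.05],[[0.037,0.012,0.005],[0,0,-3.3],0.05]]' 20
python3 -c "
from plan import *
p,c,o=cur();print(p,o['joints'])
plan([.5235,.1237,.086],Rstand(c),3)
save('top','t1');save('side','s1')
t=cv2.imread('pics/t1.png')[200:300,210:330];s=cv2.imread('pics/s1.png')[230:350,250:370]
cv2.imwrite('pics/c1.png',np.hstack([cv2.resize(t,(400,333)),cv2.resize(s,(333,333))]))"
```

```text
clock: 4.2
position: [0.5245, 0.1232, 0.1797]
ee_rot: [2.299, 2.141, 0.0]
force: [0.5, 1.1, -0.1]
width: 0.541
[0.52454578 0.12318499 0.1797381 ] [ 0.10143242  0.40639702 -0.5757913   1.80919381  0.25886     1.00107946
 -0.64917053]
clock 4.2 dist mm [ -1.    0.5 -93.7] tool [ 0.4 -1.1 93.7] turn deg [ 0.03  0.   -0.06]
[[0.0, -0.0, 0.031], [0.0, 0.0, -0.0]]
[[0.0, -0.001, 0.031], [0.0, 0.0, -0.0]]
[[0.0, -0.0, 0.032], [0.0, 0.0, -0.0]]
end err mm [ 0.0946848  -0.45484573 -0.26238699] [ 0.02866629  0.00463355 -0.06110784]
```

View pics/c1.png

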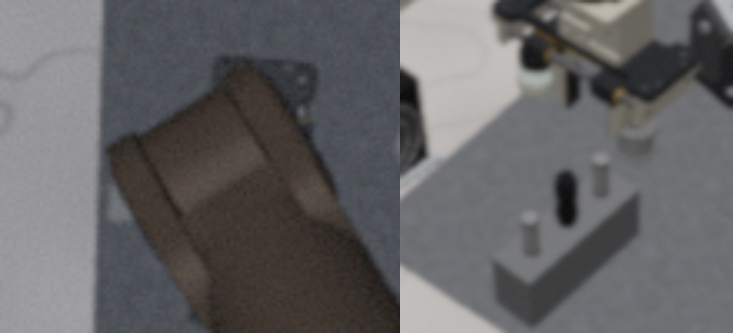

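```bash
python3 -c "
from plan import *
p,c,o=cur()
for q in (p,p-c[:,2]*.019+c[:,1]*.025,p-c[:,2]*.019-c[:,1]*.025): print(proj('side',q))
s=cv2.imread('pics/s1.png')
for q in (p,p-c[:,2]*.019+c[:,1]*.025,p-c[:,2]*.019-c[:,1]*.025):
  u,v=proj('side',q); cv2.circle(s,(int(u),int(v)),1,(0,0,255),-1)
cv2.imwrite('pics/c2.png',cv2.resize(s[180:360,230:430],(800,720))[:600])"
```

```text
[320.23343034 271.17961366]
[312.98481879 261.63052948]
[327.46111725 270.27690755]
```

View pics/c2.png

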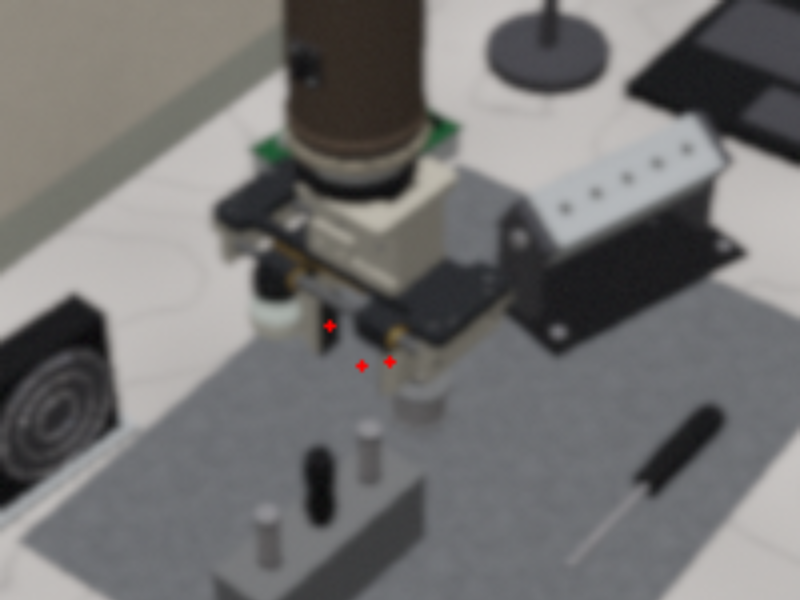

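```bash
python3 -m pendant '[[[0,-0.001,0.031],[0,0,0],0.05],[[0,0,0.031],[0,0,0],0.05],[[0,0,0.031],[0,0,0],0.05],[[0,0,0],[0,0,0],0.0],[[0,0,0],[0,0,0],0.0],[[0,0,0],[0,0,0],0.0]]' 30
python3 -c "
from plan import *
p,c,o=cur();print(p,o['width'],o['force'])"
```

```text
clock: 5.05
position: [0.5238, 0.1224, 0.0881]
ee_rot: [2.3, 2.138, 0.003]
force: [0.3, 0.2, 0.2]
width: 0.264
[0.52380961 0.12236127 0.0881281 ] 0.2642201588514909 [0.32632979 0.18479338 0.18714553]
```

```bash
python3 -m pendant '[[[0,0,0],[0,0,0],0.0],[[0,0,0],[0,0,0],0.0],[[0,0,0],[0,0,0],0.0]]' 30
python3 -m pendant '[[[0,0,-0.005],[0,0,0],0.0],[[0,0,-0.02],[0,0,0],0.0],[[0,0,-0.03],[0,0,0],0.0],[[0,0,-0.03],[0,0,0],0.0],[[0,0,-0.03],[0,0,0],0.0],[[0,0,-0.02],[0,0,0],0.0],[[0,0,-0.02],[0,0,0],0.0]]' 30
python3 -c "
from plan import *
p,c,o=cur();print(p,o['width'],o['force'])
print([bore(k) for k in (1,5)])
# standoff pose: tip 15mm above face, tip is .078 below TCP -> TCP at .095 from mouth
plan(bore(5)+n*.12,Rbore(c),20)
save('side','s3')
s=cv2.imread('pics/s3.png');cv2.imwrite('pics/c3.png',cv2.resize(s[180:360,230:430],(800,720))[:600])"
```

```text
clock: 5.42
position: [0.5236, 0.1223, 0.0877]
ee_rot: [2.3, 2.138, 0.002]
force: [-0.7, -1.0, 6.9]
width: 0.168
clock: 6.3
position: [0.5227, 0.1221, 0.2427]
ee_rot: [2.301, 2.139, -0.0]
force: [0.1, -0.1, -1.5]
width: 0.164
[0.52265231 0.12212301 0.24267261] 0.16428648398653498 [ 0.11995383 -0.09253007 -1.45974321]
[array([ 0.51662413, -0.29068388,  0.105     ]), array([ 0.55417587, -0.16831612,  0.105     ])]
clock 6.3 dist mm [ -25.8 -272.8  -33.7] tool [-274.    -6.    33.8] turn deg [-29.87  -3.37  12.61]
[[-0.014, -0.0, 0.002], [-1.5, -0.2, 0.6]]
[[-0.013, -0.0, 0.001], [-1.5, -0.2, 0.6]]
[[-0.014, -0.001, 0.002], [-1.5, -0.2, 0.6]]
[[-0.014, 0.0, 0.002], [-1.5, -0.2, 0.6]]
[[-0.013, 0.0, 0.002], [-1.5, -0.2, 0.6]]
[[-0.014, 0.001, 0.002], [-1.5, -0.2, 0.6]]
[[-0.014, -0.0, 0.002], [-1.5, -0.2, 0.6]]
[[-0.013, 0.0, 0.002], [-1.5, -0.2, 0.6]]
[[-0.014, 0.001, 0.002], [-1.5, -0.2, 0.6]]
[[-0.014, 0.0, 0.002], [-1.5, -0.2, 0.6]]
[[-0.013, 0.001, 0.002], [-1.5, -0.2, 0.6]]
[[-0.014, 0.001, 0.003], [-1.5, -0.2, 0.6]]
[[-0.014, 0.0, 0.002], [-1.5, -0.2, 0.6]]
[[-0.013, 0.001, 0.002], [-1.5, -0.2, 0.6]]
[[-0.014, 0.001, 0.003], [-1.5, -0.2, 0.6]]
[[-0.013, 0.001, 0.002], [-1.5, -0.2, 0.6]]
[[-0.014, 0.001, 0.003], [-1.5, -0.2, 0.6]]
[[-0.013, 0.002, 0.003], [-1.5, -0.2, 0.6]]
[[-0.014, 0.001, 0.002], [-1.5, -0.2, 0.6]]
[[-0.013, 0.001, 0.003], [-1.5, -0.2, 0.6]]
end err mm [-0.21954953  0.10328989  0.26139156] [0.20402276 0.42440345 0.73064585]
```

View pics/c3.png

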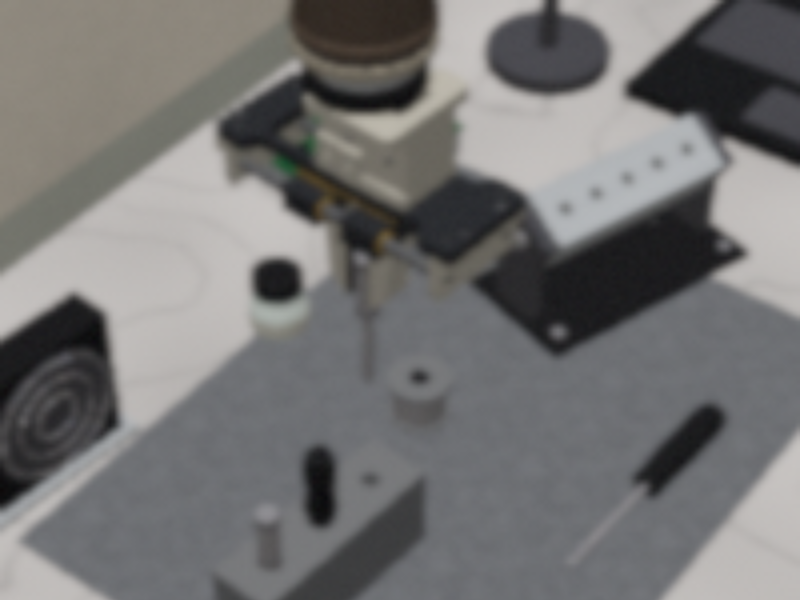

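```bash
python3 -c "
from plan import *
p,c,o=cur()
plan(bore(5)+n*.12,Rbore(c),10)"
```

```text
clock 6.35 dist mm [ -27.  -273.5  -36.2] tool [-274.7   -7.2   35.9] turn deg [-29.69  -3.46  12.59]
[[-0.027, -0.001, 0.004], [-3.0, -0.3, 1.3]]
[[-0.028, 0.0, 0.003], [-3.0, -0.3, 1.3]]
[[-0.027, 0.0, 0.004], [-3.0, -0.3, 1.3]]
[[-0.028, 0.001, 0.004], [-3.0, -0.3, 1.3]]
[[-0.027, 0.001, 0.004], [-3.0, -0.3, 1.3]]
[[-0.028, 0.001, 0.005], [-3.0, -0.3, 1.3]]
[[-0.027, 0.002, 0.004], [-3.0, -0.3, 1.3]]
[[-0.027, 0.002, 0.005], [-3.0, -0.3, 1.3]]
[[-0.027, 0.002, 0.005], [-3.0, -0.3, 1.3]]
[[-0.027, 0.003, 0.006], [-3.0, -0.3, 1.3]]
end err mm [ 0.09077664  0.14282946 -0.2459075 ] [ 0.24840895 -0.36118782 -0.52537945]
```

```bash
python3 -m pendant '[[[-0.027,-0.001,0.004],[-3.0,-0.3,1.3],0],[[-0.028,0,0.003],[-3.0,-0.3,1.3],0],[[-0.027,0,0.004],[-3.0,-0.3,1.3],0],[[-0.028,0.001,0.004],[-3.0,-0.3,1.3],0],[[-0.027,0.001,0.004],[-3.0,-0.3,1.3],0],[[-0.028,0.001,0.005],[-3.0,-0.3,1.3],0],[[-0.027,0.002,0.004],[-3.0,-0.4,1.2],0],[[-0.027,0.002,0.005],[-3.0,-0.4,1.2],0],[[-0.027,0.002,0.005],[-3.0,-0.4,1.2],0],[[-0.027,0.003,0.006],[-3.0,-0.4,1.2],0]]'
python3 -c "
from plan import *
p,c,o=cur();print(o['joints'])
plan(bore(5)+n*.085,Rbore(c),1)
for nm in('side','top'):
  save(nm,nm+'4')
s=cv2.imread('pics/side4.png');t=cv2.imread('pics/top4.png')
cv2.imwrite('pics/c4.png',np.hstack([cv2.resize(s[150:270,310:430],(400,400),interpolation=2),cv2.resize(t[190:310,350:470],(400,400),interpolation=2)]))"
```

```text
clock: 7.6
position: [0.4954, -0.152, 0.2057]
ee_rot: [2.161, 1.594, 0.429]
force: [-0.2, -0.3, -1.5]
width: 0.171
[ 0.4995129   0.07258135 -0.37916472  2.28768651  0.40988609  0.28806772
 -0.53562865]
clock 7.6 dist mm [ 18.1  -3.9 -27.1] tool [ 1.7  2.3 32.7] turn deg [ 0.18  0.1  -0.08]
[[0.002, 0.002, 0.033], [0.2, 0.1, -0.1]]
end err mm [-0.03181356  0.3659603  -0.44237587] [-0.01674178  0.00274997  0.02391868]
```

View pics/c4.png

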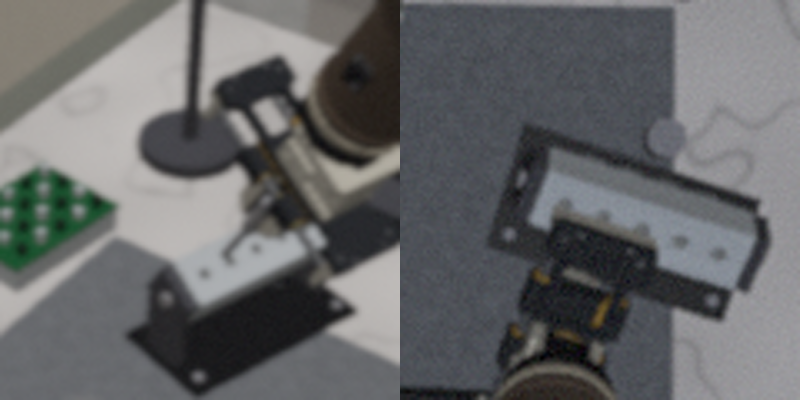

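```bash
python3 -m pendant '[[[0.002,0.002,0.016],[0.2,0.1,-0.1],0],[[0,0,0.017],[0,0,0],0],[[0,0,0],[0,0,0],0]]'
python3 -c "
from plan import *
p,c,o=cur();print(o['joints'],o['force'])
plan(bore(5)+n*.077,Rbore(c),1)
for nm in('side','top'):
  save(nm,nm+'5')
s=cv2.imread('pics/side5.png');t=cv2.imread('pics/top5.png')
tip=p+c[:,2]*.078
for im,nm in((s,'side'),(t,'top')): print(nm,proj(nm,tip),proj(nm,bore(5)))
cv2.imwrite('pics/c5.png',np.hstack([cv2.resize(s[200:250,350:400],(400,400),interpolation=2),cv2.resize(t[220:270,380:430],(400,400),interpolation=2)]))"
```

```text
clock: 8.07
position: [0.514, -0.1538, 0.1774]
ee_rot: [2.163, 1.603, 0.426]
force: [0.2, 0.3, -0.2]
width: 0.168
[ 0.4173534   0.14931594 -0.30907569  2.28901411  0.59462513  0.23472442
 -0.71923353] [ 0.21112348  0.34923254 -0.20633162]
clock 8.075 dist mm [ 3.4 -3.2 -5.7] tool [-2.1  0.8  7. ] turn deg [-0.23 -0.05  0.13]
[[-0.002, 0.001, 0.007], [-0.2, -0.0, 0.1]]
end err mm [0.1868517  0.06112239 0.11851465] [-0.03168946 -0.04896097  0.03190646]
side [370.98664711 231.14332611] [370.61763901 231.3897361 ]
top [398.06020727 252.37997442] [399.04395159 251.29328116]
```

View pics/c5.png

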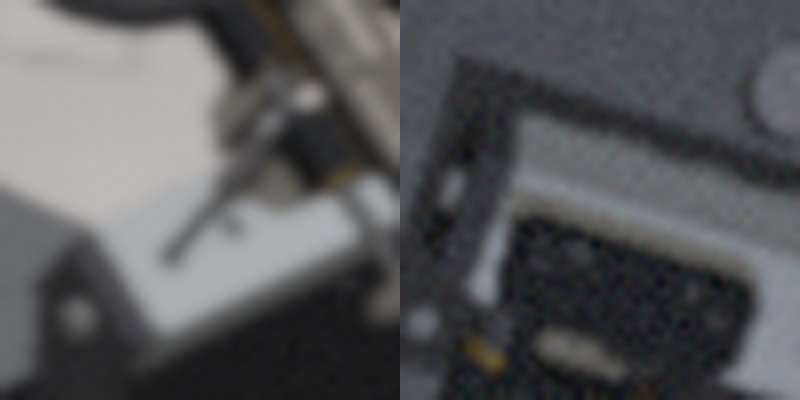

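```bash
python3 -c "
from plan import *
M=Rbore(cur()[1])
for i in range(4):
  p,c,o=cur();print(o['clock'],M.T@(p-bore(5))*1000,np.round(o['force'],2)); 
  if i<3: arm.get_image('top')
"
```

```text
8.175 [  1.92665494  -0.19263412 -84.91805256] [-0.32 -0.02 -0.19]
8.225 [  1.77371768   0.08741711 -85.12899635] [-1.05  0.45 -0.76]
8.275 [  1.60304774   0.20526171 -85.20836237] [-0.44 -0.08 -0.47]
8.325 [  1.38421939   0.29827692 -85.24424272] [ 0.74  0.04 -0.5 ]
```

```bash
python3 -m pendant '[[[-0.001,0,0.005],[0,0,0],0],[[0,0,0.006],[0,0,0],0],[[0,0,0.006],[0,0,0],0],[[0,0,0.006],[0,0,0],0],[[0,0,0],[0,0,0],0]]'
python3 -c "
from plan import *
M=Rbore(cur()[1])
for i in range(1):
  p,c,o=cur();print(o['clock'],M.T@(p-bore(5))*1000,M.T@o['force'],R.from_matrix(c.T@M).as_rotvec(True)); 
"
```

```text
clock: 8.95
position: [0.5247, -0.1588, 0.1577]
ee_rot: [2.163, 1.601, 0.426]
force: [-0.5, -0.2, -1.0]
width: 0.17
8.95 [  0.43882728  -0.46544052 -61.15532581] [-0.31218109 -0.85762231  0.69089397] [-0.15785316 -0.0135264   0.08867845]
```

Inside the bore 16 mm, no force. Push on past 24 mm.

```bash
python3 -m pendant '[[[0,0,0.003],[0,0,0],0],[[0,0,0.003],[0,0,0],0],[[0,0,0.003],[0,0,0],0],[[0,0,0.002],[0,0,0],0],[[0,0,0],[0,0,0],0]]'
python3 -c "
from plan import *
M=Rbore(cur()[1])
for i in range(1):
  p,c,o=cur();print(o['clock'],M.T@(p-bore(5))*1000,M.T@o['force'],R.from_matrix(c.T@M).as_rotvec(True)); 
"
```

```text
clock: 9.57
position: [0.5299, -0.1606, 0.1487]
ee_rot: [2.162, 1.6, 0.427]
force: [-0.9, -1.1, -0.6]
width: 0.168
9.575 [  0.22329828  -0.16576847 -50.546712  ] [-1.2775051  -0.71223427  0.23089567] [-0.1140158  -0.00384707  0.06043246]
```

```bash
python3 -m pendant '[[[0,0,0.005],[0,0,0],0],[[0,0,0.006],[0,0,0],0],[[0,0,0.006],[0,0,0],0],[[0,0,0.006],[0,0,0],0],[[0,0,0.004],[0,0,0],0],[[0,0,0],[0,0,0],0]]'
python3 -c "
from plan import *
M=Rbore(cur()[1])
for i in range(1):
  p,c,o=cur();print(o['clock'],o['joints'],M.T@(p-bore(5))*1000,M.T@o['force'],R.from_matrix(c.T@M).as_rotvec(True)); 
"
```

```text
clock: 10.32
position: [0.5428, -0.1647, 0.1253]
ee_rot: [2.163, 1.6, 0.427]
force: [-0.8, -0.6, -1.0]
width: 0.165
10.325 [ 0.26875793  0.28128373 -0.13692453  2.29747192  1.17278892  0.12215683
 -1.28985415] [  0.15723703  -0.22652287 -23.54011855] [-0.77804753 -1.01467871  0.56522835] [-0.11796779 -0.00805858  0.05648985]
```

```bash
python3 -m pendant '[[[0,0,0],[0,0,0],0.045],[[0,0,0],[0,0,0],0.045],[[0,0,0],[0,0,0],0.045],[[0,0,0],[0,0,0],0.045]]'
python3 -m pendant '[[[0,0,-0.02],[0,0,0],0.045],[[0,0,-0.03],[0,0,0],0.045],[[0,0,-0.03],[0,0,0],0.045],[[0,0,-0.03],[0,0,0],0.045],[[0,0,-0.03],[0,0,0],0.045]]'
python3 -c "
from plan import *
p,c,o=cur();print(o['joints']);save('side','side6');save('top','top6')
s=cv2.imread('pics/side6.png');t=cv2.imread('pics/top6.png')
top=bore(5)+n*.05
for nm,im in(('side',s),('top',t)): print(nm,proj(nm,top))
cv2.imwrite('pics/c6.png',np.hstack([cv2.resize(s[190:250,340:400],(400,400),interpolation=2),cv2.resize(t[220:280,380:440],(400,400),interpolation=2)]))"
```

```text
clock: 10.82
position: [0.5429, -0.1645, 0.1256]
ee_rot: [2.162, 1.6, 0.427]
force: [0.3, -1.1, -0.1]
width: 0.481
clock: 11.45
position: [0.4755, -0.1439, 0.2474]
ee_rot: [2.163, 1.6, 0.427]
force: [-0.4, -0.8, -0.3]
width: 0.49
[ 0.87139942 -0.01280636 -0.71421604  2.23754906  0.15952871  0.40128785
 -0.2723774 ]
side [376.73889326 224.5674645 ]
top [398.48201766 259.74926826]
```

View pics/c6.png

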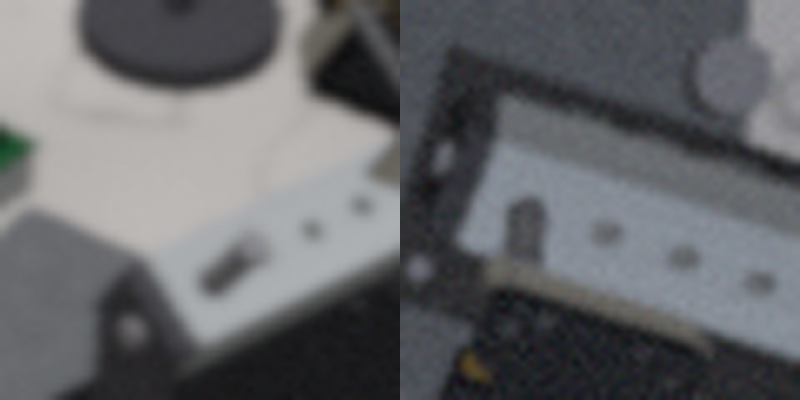

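```bash
python3 -c "
from plan import *
M=np.column_stack([FX,ey,n])
for nm in('side','top'):
  d=np.load(f'pics/{nm}6_d.npy');vv,uu=np.mgrid[0:480,0:640];P=w(nm,uu,vv,d)
  Q=(P-bore(5))@M*1000
  m=(d>0)&(abs(Q[...,0])<20)&(abs(Q[...,1])<18)&(Q[...,2]>8)&(Q[...,2]<75)
  print(nm);
  for q,(v,u) in zip(Q[m],np.argwhere(m)): print(u,v,np.round(q,1))
" | head -70
python3 -c "
import cv2
s=cv2.imread('pics/side6.png');cv2.imwrite('pics/c7.png',cv2.resize(s[210:245,360:395],(700,700),interpolation=0)[:600])"
```

```text
side
377 224 [ 0.2  1.2 54.7]
375 225 [ 2.6  1.7 43.3]
376 225 [-1.2  5.9 54.3]
377 225 [-2.   1.4 52.1]
378 225 [-3.2 -2.  51.5]
379 225 [-4.9 -4.1 52.8]
373 226 [ 10.  -11.8   9.9]
374 226 [ 1.1  7.  43.8]
375 226 [-2.   9.1 51.7]
376 226 [-3.4  6.3 52. ]
377 226 [-5.5  5.6 55.4]
378 226 [-5.6 -1.3 49.6]
379 226 [-8.1 -0.8 54.9]
373 227 [ 0.5  9.5 40. ]
374 227 [-2.5 11.4 47.6]
375 227 [-3.1  6.1 44. ]
376 227 [-5.8  7.1 50.2]
377 227 [-6.9  3.2 48.9]
378 227 [-9.1  2.7 52.7]
379 227 [-10.   -1.5  50.9]
372 228 [ 2.   5.9 26.6]
373 228 [-2.1 10.8 38.9]
374 228 [-2.9  6.2 36.5]
375 228 [-6.2  8.9 45.4]
376 228 [-8.7  9.4 50.7]
377 228 [-10.1   6.6  51.1]
378 228 [-11.1   2.5  49.4]
379 228 [-12.7   0.1  50.4]
371 229 [ 2.   6.6 19.8]
372 229 [-0.6  7.2 25.6]
373 229 [-3.2  7.9 31.4]
374 229 [-7.2 12.7 43.6]
375 229 [-8.3  8.9 42.4]
376 229 [-10.2   7.5  44.8]
377 229 [-12.    5.8  46.9]
378 229 [-13.2   2.2  45.9]
370 230 [2.7 5.3 9.8]
371 230 [-0.7  8.3 19.4]
372 230 [-3.7 10.  26.8]
373 230 [-5.7  8.8 29.7]
374 230 [-8.2  9.2 35.1]
375 230 [-10.1   7.8  37.6]
376 230 [-11.4   4.5  37.2]
377 230 [-13.6   4.   41.1]
370 231 [-0.2  7.5 10.1]
371 231 [-3.5 10.2 19.2]
372 231 [-6.5 12.  27. ]
373 231 [-7.4  7.4 24.5]
374 231 [-10.2   8.6  31.1]
375 231 [-11.8   6.3  32.3]
370 232 [-3.2  9.9 10.9]
371 232 [-5.4  9.4 15. ]
372 232 [-7.2  7.6 16.9]
373 232 [-8.9  5.4 18.2]
374 232 [-10.8   4.   20.8]
371 233 [-7.2  8.1  9.7]
372 233 [-8.9  6.  11.2]
373 233 [-11.3   6.   16.1]
top
398 250 [ 7.9  5.3 11.1]
399 250 [ 8.4  2.7 10.4]
399 251 [5.3 1.7 9.7]
400 251 [ 5.5 -1.   8.1]
396 252 [-0.3  8.1  9.5]
397 252 [ 2.7  6.2 13.9]
398 252 [ 2.   3.3 10.4]
399 252 [ 3.6  1.  12. ]
400 252 [ 4.8 -1.4 12.6]
396 253 [-2.6  7.2 10.5]
```

View pics/c7.png

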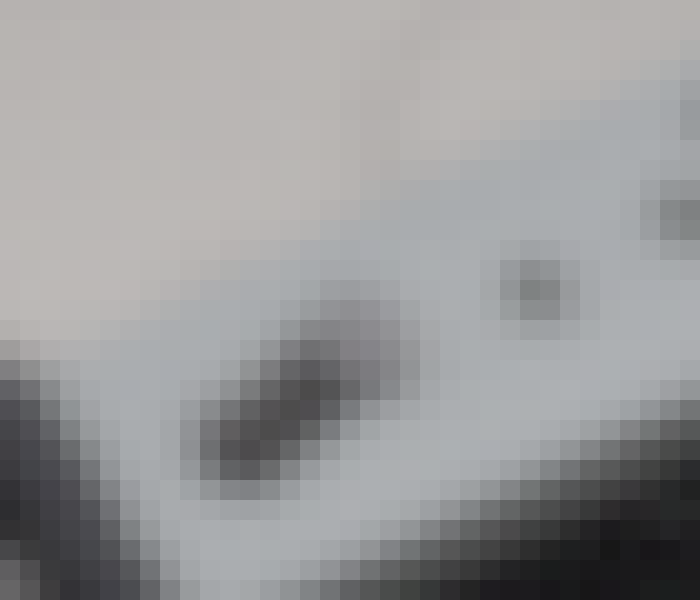

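```bash
python3 -c "
from plan import *
p,c,o=cur()
plan([.5305,.222,.19],Rstand(c),12)"
```

```text
clock 11.55 dist mm [ 54.2 366.2 -59.4] tool [366.1 -77.6  23. ] turn deg [ 29.99   3.51 -12.72]
[[0.031, -0.006, 0.002], [2.5, 0.3, -1.1]]
[[0.03, -0.006, 0.002], [2.5, 0.3, -1.1]]
[[0.031, -0.005, 0.003], [2.5, 0.3, -1.1]]
[[0.031, -0.005, 0.003], [2.5, 0.3, -1.1]]
[[0.03, -0.003, 0.004], [2.5, 0.3, -1.1]]
[[0.031, -0.003, 0.003], [2.5, 0.3, -1.1]]
[[0.031, -0.002, 0.004], [2.5, 0.3, -1.1]]
[[0.031, -0.002, 0.005], [2.5, 0.3, -1.1]]
[[0.031, -0.0, 0.004], [2.5, 0.3, -1.1]]
[[0.031, -0.0, 0.005], [2.5, 0.3, -1.1]]
[[0.031, 0.001, 0.005], [2.5, 0.3, -1.1]]
[[0.031, 0.002, 0.004], [2.5, 0.3, -1.1]]
end err mm [0.22996088 0.31212022 0.40587991] [-0.0260314   0.03143229  0.48066836]
```

```bash
python3 -m pendant '[[[0.031,-0.006,0.002],[2.5,0.3,-1.1],0.05],[[0.030,-0.006,0.002],[2.5,0.3,-1.1],0.05],[[0.031,-0.005,0.003],[2.5,0.3,-1.1],0.05],[[0.031,-0.005,0.003],[2.5,0.3,-1.1],0.05],[[0.030,-0.003,0.004],[2.5,0.3,-1.1],0.05],[[0.031,-0.003,0.003],[2.5,0.3,-1.1],0.05],[[0.031,-0.002,0.004],[2.5,0.3,-1.1],0.05],[[0.031,-0.002,0.005],[2.5,0.3,-1.1],0.05],[[0.031,0,0.004],[2.5,0.3,-1.0],0.05],[[0.031,0,0.005],[2.5,0.3,-1.0],0.05]]'
python3 -m pendant '[[[0.031,0.001,0.005],[2.5,0.3,-1.0],0.05],[[0.031,0.002,0.004],[2.5,0.3,-1.0],0.05],[[0,0,0],[0,0,0],0.05]]'
python3 -c "
from plan import *
p,c,o=cur();print(p,o['joints'])
plan([.5305,.222,.09],Rstand(c),3)"
```

```text
clock: 12.8
position: [0.5218, 0.1617, 0.1962]
ee_rot: [2.283, 2.058, 0.075]
force: [0.7, -0.1, 0.3]
width: 0.547
clock: 13.18
position: [0.5309, 0.2246, 0.1866]
ee_rot: [-2.29, -2.143, 0.003]
force: [-0.0, 0.7, -0.1]
width: 0.545
[0.53087868 0.22455033 0.1865862 ] [ 0.1141892   0.55032162 -0.89015557  1.69155436  0.46112918  1.12807838
 -0.97401956]
clock 13.175 dist mm [ -0.4  -2.6 -96.6] tool [-2.8  0.3 96.6] turn deg [-0.28 -0.11  0.2 ]
[[-0.001, 0.0, 0.032], [-0.1, -0.0, 0.1]]
[[-0.001, 0.0, 0.032], [-0.1, -0.0, 0.1]]
[[-0.001, 0.0, 0.033], [-0.1, -0.0, 0.1]]
end err mm [-0.11150942 -0.23215064 -0.41895541] [ 0.02188774 -0.11232863 -0.09625933]
```

```bash
python3 -m pendant '[[[-0.002,0,0.032],[-0.2,-0.1,0.2],0.05],[[0,0,0.032],[0,0,0],0.05],[[0,0,0.032],[0,0,0],0.05],[[0,0,0],[0,0,0],0.0],[[0,0,0],[0,0,0],0.0],[[0,0,0],[0,0,0],0.0],[[0,0,0],[0,0,0],0.0],[[0,0,0],[0,0,0],0.0],[[0,0,0],[0,0,0],0.0]]' 30
python3 -c "
from plan import *
p,c,o=cur();print(p,o['joints'])"
python3 -m pendant '[[[0,0,-0.005],[0,0,0],0.0],[[0,0,-0.02],[0,0,0],0.0],[[0,0,-0.03],[0,0,0],0.0],[[0,0,-0.03],[0,0,0],0.0],[[0,0,-0.03],[0,0,0],0.0],[[0,0,-0.02],[0,0,0],0.0],[[0,0,-0.02],[0,0,0],0.0]]'
python3 -c "
from plan import *
p,c,o=cur()
plan(bore(3)+n*.13,Rbore(c),15)"
```

```text
clock: 14.3
position: [0.5307, 0.2209, 0.0935]
ee_rot: [2.299, 2.141, 0.002]
force: [-1.0, -0.8, 6.2]
width: 0.163
[0.53065825 0.22088418 0.09345059] [ 0.06876826  0.64181979 -0.81939503  1.79856123  0.56705709  0.95211296
 -1.06456615]
clock: 15.18
position: [0.5299, 0.2208, 0.2496]
ee_rot: [-2.298, -2.141, -0.001]
force: [-0.4, 0.5, -1.6]
width: 0.165
clock 15.175 dist mm [ -56.6 -431.2  -32. ] tool [-434.2  -26.    31.7] turn deg [-29.85  -3.45  12.69]
[[-0.029, -0.002, 0.002], [-2.0, -0.2, 0.8]]
[[-0.029, -0.001, 0.002], [-2.0, -0.2, 0.8]]
[[-0.029, -0.001, 0.002], [-2.0, -0.2, 0.8]]
[[-0.029, -0.001, 0.003], [-2.0, -0.2, 0.8]]
[[-0.029, -0.0, 0.002], [-2.0, -0.2, 0.8]]
[[-0.029, -0.001, 0.003], [-2.0, -0.2, 0.8]]
[[-0.029, 0.001, 0.002], [-2.0, -0.2, 0.8]]
[[-0.029, 0.0, 0.003], [-2.0, -0.2, 0.8]]
[[-0.029, 0.001, 0.003], [-2.0, -0.2, 0.8]]
[[-0.029, 0.001, 0.003], [-2.0, -0.2, 0.8]]
[[-0.028, 0.002, 0.003], [-2.0, -0.2, 0.8]]
[[-0.029, 0.001, 0.003], [-2.0, -0.2, 0.8]]
[[-0.029, 0.002, 0.003], [-2.0, -0.2, 0.8]]
[[-0.029, 0.003, 0.004], [-2.0, -0.2, 0.8]]
[[-0.029, 0.002, 0.004], [-2.0, -0.2, 0.8]]
end err mm [-0.17093568 -0.45063352 -0.41445743] [ 0.10168602 -0.61692098  0.54207372]
```

```bash
python3 -c "
from plan import *
p,c,o=cur()
plan(bore(4)+n*.15,Rbore(c),12)"
```

```text
clock 15.175 dist mm [ -56.8 -397.7  -14.7] tool [-400.7  -28.5   14.4] turn deg [-29.85  -3.45  12.69]
[[-0.033, -0.002, 0.001], [-2.5, -0.3, 1.1]]
[[-0.034, -0.002, 0.001], [-2.5, -0.3, 1.1]]
[[-0.033, -0.001, 0.002], [-2.5, -0.3, 1.1]]
[[-0.034, -0.001, 0.001], [-2.5, -0.3, 1.1]]
[[-0.033, -0.0, 0.002], [-2.5, -0.3, 1.1]]
[[-0.034, 0.0, 0.002], [-2.5, -0.3, 1.1]]
[[-0.033, 0.001, 0.002], [-2.5, -0.3, 1.1]]
[[-0.033, 0.002, 0.002], [-2.5, -0.3, 1.1]]
[[-0.034, 0.002, 0.003], [-2.5, -0.3, 1.1]]
[[-0.033, 0.003, 0.003], [-2.5, -0.3, 1.1]]
[[-0.033, 0.003, 0.003], [-2.5, -0.3, 1.1]]
[[-0.033, 0.004, 0.003], [-2.5, -0.3, 1.1]]
end err mm [0.13512835 0.3257678  0.52384171] [ 0.15666882  0.25842234 -0.45278658]
```

```bash
python3 -m pendant '[[[-0.033,-0.002,0],[-2.5,-0.3,1.1],0],[[-0.034,-0.002,0],[-2.5,-0.3,1.1],0],[[-0.033,-0.001,0],[-2.5,-0.3,1.1],0],[[-0.034,-0.001,0],[-2.5,-0.3,1.1],0],[[-0.033,0,0],[-2.5,-0.3,1.1],0],[[-0.034,0,0],[-2.5,-0.3,1.1],0],[[-0.033,0.001,0],[-2.5,-0.3,1.0],0],[[-0.033,0.002,0],[-2.5,-0.3,1.0],0],[[-0.034,0.002,0],[-2.5,-0.3,1.0],0],[[-0.033,0.003,0],[-2.5,-0.3,1.0],0]]'
python3 -m pendant '[[[-0.033,0.003,0],[-2.5,-0.2,1.0],0],[[-0.033,0.004,0],[-2.5,-0.2,1.0],0],[[0,0,0],[0,0,0],0],[[0,0,0],[0,0,0],0]]'
python3 -c "
from plan import *
p,c,o=cur();print(o['joints'])
plan(bore(4)+n*.090,Rbore(c),1)"
```

```text
clock: 16.42
position: [0.4785, -0.1105, 0.2548]
ee_rot: [2.189, 1.684, 0.362]
force: [0.1, -0.9, -1.3]
width: 0.167
clock: 16.92
position: [0.4675, -0.1742, 0.2581]
ee_rot: [2.157, 1.6, 0.428]
force: [-0.1, 0.1, -2.2]
width: 0.164
[ 1.00428415 -0.0253169  -0.73708651  2.21773129  0.00260512  0.41695911
 -0.03393908]
clock 16.925 dist mm [ 34.2 -11.5 -75.2] tool [-0.9 -6.6 83.2] turn deg [0.13 0.03 0.19]
[[-0.001, -0.007, 0.083], [0.1, 0.0, 0.2]]
end err mm [-0.48692471 -0.00572296 -0.08970026] [ 0.03395577  0.02968235 -0.0125969 ]
```

```bash
python3 -m pendant '[[[-0.001,-0.007,0.02],[0.1,0,0.2],0],[[0,0,0.025],[0,0,0],0],[[0,0,0.02],[0,0,0],0],[[0,0,0.018],[0,0,0],0],[[0,0,0],[0,0,0],0],[[0,0,0],[0,0,0],0],[[0,0,0],[0,0,0],0]]'
cat > st.py <<'E'
import sys
from plan import *
k=int(sys.argv[1]); p,c,o=cur(); M=Rbore(c)
print(o['clock'],'joints',np.round(o['joints'],3),'rel',np.round(M.T@(p-bore(k))*1000,2),'F',np.round(M.T@o['force'],1),'rot',np.round(R.from_matrix(c.T@M).as_rotvec(True),2))
E
python3 st.py 4
```

```text
clock: 17.8
position: [0.5011, -0.1864, 0.183]
ee_rot: [2.162, 1.596, 0.429]
force: [0.0, -0.4, -1.6]
width: 0.167
17.8 joints [ 0.777  0.167 -0.596  2.272  0.596  0.245 -0.631] rel [ -0.86  -0.37 -90.33] F [-0.3 -0.7  1.4] rot [ 0.09  0.05 -0.06]
```

Tip ~7 mm out, lateral within 1 mm. Insert to 17 mm, then to 28 mm.

```bash
python3 -m pendant '[[[0.001,0,0.006],[0,0,0],0],[[0,0,0.006],[0,0,0],0],[[0,0,0.006],[0,0,0],0],[[0,0,0.006],[0,0,0],0],[[0,0,0],[0,0,0],0]]'; python3 st.py 4
```

```text
clock: 18.42
position: [0.5126, -0.1893, 0.1617]
ee_rot: [2.163, 1.596, 0.428]
force: [0.7, -0.0, -0.8]
width: 0.17
18.425 joints [ 0.644  0.211 -0.464  2.282  0.763  0.199 -0.803] rel [ -0.25  -0.74 -65.89] F [0.2 0.2 1. ] rot [ 0.04  0.06 -0.08]
```

```bash
python3 -m pendant '[[[0,0,0.004],[0,0,0],0],[[0,0,0.003],[0,0,0],0],[[0,0,0.003],[0,0,0],0],[[0,0,0],[0,0,0],0]]'; python3 st.py 4
```

```text
clock: 18.92
position: [0.5175, -0.1906, 0.1541]
ee_rot: [2.16, 1.595, 0.429]
force: [-16.2, 3.9, 24.5]
width: 0.163
18.925 joints [ 0.587  0.226 -0.405  2.286  0.836  0.177 -0.876] rel [-1.000e-02 -1.100e-01 -5.679e+01] F [ -1.   -2.1 -29.5] rot [ 0.16  0.08 -0.03]
```

```bash
python3 -m pendant '[[[0,0,-0.008],[0,0,0],0],[[0,0,-0.012],[0,0,0],0],[[0,0,-0.016],[0,0,0],0],[[-0.016,0,0],[0,0,0],0],[[-0.016,0,0],[0,0,0],0],[[0,0,0],[0,0,0],0],[[0,0,0],[0,0,0],0]]'; python3 st.py 3
```

```text
clock: 19.8
position: [0.4909, -0.2153, 0.1838]
ee_rot: [2.163, 1.596, 0.429]
force: [-0.0, 0.3, -1.1]
width: 0.163
19.8 joints [ 0.941  0.184 -0.682  2.259  0.505  0.241 -0.462] rel [  0.5   -0.98 -91.61] F [ 0.2 -0.6  0.9] rot [ 0.02  0.01 -0.07]
```

```bash
python3 -m pendant '[[[0,0.001,0.007],[0,0,0],0],[[0,0,0.007],[0,0,0],0],[[0,0,0.006],[0,0,0],0],[[0,0,0.006],[0,0,0],0],[[0,0,0],[0,0,0],0]]'; python3 st.py 3
```

```text
clock: 20.42
position: [0.5041, -0.2195, 0.1613]
ee_rot: [2.163, 1.598, 0.428]
force: [-0.6, -0.5, -1.5]
width: 0.165
20.425 joints [ 0.787  0.228 -0.531  2.268  0.656  0.188 -0.617] rel [  0.42  -0.31 -65.23] F [-0.7 -1.1  1.1] rot [-0.03  0.01 -0.03]
```

```bash
python3 -m pendant '[[[0,0,0.004],[0,0,0],0],[[0,0,0.003],[0,0,0],0],[[0,0,0.003],[0,0,0],0],[[0,0,0],[0,0,0],0]]'; python3 st.py 3
```

```text
clock: 20.92
position: [0.5088, -0.2214, 0.1541]
ee_rot: [2.161, 1.596, 0.428]
force: [-14.4, 2.7, 18.4]
width: 0.169
20.925 joints [ 0.73   0.241 -0.471  2.271  0.716  0.166 -0.678] rel [-4.00e-02  4.70e-01 -5.64e+01] F [ -1.7  -3.4 -23.3] rot [ 0.1   0.08 -0.03]
```

Bore 3 blind too. On to bore 2.

```bash
python3 -m pendant '[[[0,0,-0.008],[0,0,0],0],[[0,0,-0.012],[0,0,0],0],[[0,0,-0.016],[0,0,0],0],[[-0.016,0,0],[0,0,0],0],[[-0.016,0,0],[0,0,0],0],[[0,0,0],[0,0,0],0],[[0,0,0],[0,0,0],0]]'; python3 st.py 2
```

```text
clock: 21.8
position: [0.4825, -0.2461, 0.1844]
ee_rot: [2.162, 1.596, 0.429]
force: [-0.6, -0.0, -1.9]
width: 0.163
21.8 joints [ 1.101  0.213 -0.771  2.238  0.448  0.246 -0.325] rel [  0.64   0.14 -91.61] F [-0.2 -1.4  1.3] rot [ 0.04  0.   -0.06]
```

```bash
python3 -m pendant '[[[0,0,0.007],[0,0,0],0],[[0,0,0.007],[0,0,0],0],[[0,0,0.006],[0,0,0],0],[[0,0,0.006],[0,0,0],0],[[0,0,0],[0,0,0],0]]'; python3 st.py 2
```

```text
clock: 22.42
position: [0.4947, -0.25, 0.1614]
ee_rot: [2.163, 1.598, 0.428]
force: [-1.2, -0.6, -2.4]
width: 0.167
22.425 joints [ 0.943  0.252 -0.616  2.249  0.575  0.19  -0.456] rel [  0.47  -0.3  -65.26] F [-0.9 -2.   1.6] rot [-0.02 -0.   -0.03]
```

```bash
python3 -m pendant '[[[0,0,0.004],[0,0,0],0],[[0,0,0.003],[0,0,0],0],[[0,0,0.003],[0,0,0],0],[[0,0,0],[0,0,0],0]]'; python3 st.py 2
```

```text
clock: 22.92
position: [0.4995, -0.2521, 0.154]
ee_rot: [2.161, 1.596, 0.428]
force: [-11.8, 3.6, 16.5]
width: 0.166
22.925 joints [ 0.885  0.264 -0.556  2.252  0.623  0.167 -0.506] rel [ -0.1    0.52 -56.27] F [ -0.1  -2.4 -20.5] rot [ 0.09  0.09 -0.04]
```

```bash
python3 -m pendant '[[[0,0,-0.008],[0,0,0],0],[[0,0,-0.012],[0,0,0],0],[[0,0,-0.016],[0,0,0],0],[[-0.016,0,0],[0,0,0],0],[[-0.016,0,0],[0,0,0],0],[[0,0,0],[0,0,0],0],[[0,0,0],[0,0,0],0]]'; python3 st.py 1
```

```text
clock: 23.8
position: [0.473, -0.2766, 0.1843]
ee_rot: [2.162, 1.597, 0.429]
force: [-0.2, 1.2, -0.5]
width: 0.167
23.8 joints [ 1.245  0.248 -0.849  2.215  0.418  0.258 -0.216] rel [ 6.600e-01  1.000e-02 -9.161e+01] F [ 1.1 -0.8  0.2] rot [ 0.03  0.   -0.06]
```

```bash
python3 -m pendant '[[[0,0,0.007],[0,0,0],0],[[0,0,0.007],[0,0,0],0],[[0,0,0.006],[0,0,0],0],[[0,0,0.006],[0,0,0],0],[[0,0,0],[0,0,0],0]]'; python3 st.py 1
```

```text
clock: 24.42
position: [0.4853, -0.2806, 0.1614]
ee_rot: [2.163, 1.598, 0.428]
force: [0.2, -0.9, -2.3]
width: 0.17
24.425 joints [ 1.091  0.283 -0.699  2.225  0.521  0.202 -0.324] rel [  0.49  -0.29 -65.29] F [-0.8 -0.7  2.3] rot [-0.02 -0.   -0.03]
```

```bash
python3 -m pendant '[[[0,0,0.004],[0,0,0],0],[[0,0,0.003],[0,0,0],0],[[0,0,0.004],[0,0,0],0],[[0,0,0],[0,0,0],0]]'; python3 st.py 1
```

```text
clock: 24.92
position: [0.4905, -0.2826, 0.152]
ee_rot: [2.163, 1.597, 0.428]
force: [-0.4, -1.6, -2.4]
width: 0.165
24.925 joints [ 1.03   0.297 -0.636  2.228  0.562  0.177 -0.367] rel [  0.08  -0.15 -54.39] F [-1.6 -1.1  2.1] rot [ 0.    0.02 -0.06]
```

```bash
python3 -m pendant '[[[0,0,0.005],[0,0,0],0],[[0,0,0.005],[0,0,0],0],[[0,0,0.004],[0,0,0],0],[[0,0,0],[0,0,0],0]]'; python3 st.py 1
```

```text
clock: 25.42
position: [0.4971, -0.2846, 0.1397]
ee_rot: [2.163, 1.597, 0.428]
force: [-0.8, -1.3, -2.4]
width: 0.167
25.425 joints [ 0.955  0.317 -0.558  2.231  0.622  0.145 -0.43 ] rel [  0.08  -0.34 -40.28] F [-1.5 -1.5  1.9] rot [-0.02  0.02 -0.06]
```

```bash
python3 -m pendant '[[[0,0,0.004],[0,0,0],0],[[0,0,0.003],[0,0,0],0],[[0,0,0],[0,0,0],0]]'; python3 st.py 1
```

```text
clock: 25.8
position: [0.5004, -0.2858, 0.1338]
ee_rot: [2.163, 1.597, 0.428]
force: [-1.4, -2.9, -2.2]
width: 0.166
25.8 joints [ 0.925  0.329 -0.528  2.232  0.672  0.13  -0.481] rel [ -0.07  -0.22 -33.43] F [-3.1 -1.5  1.7] rot [-0.    0.03 -0.07]
```

```bash
python3 -m pendant '[[[0,0,0],[0,0,0],0.045],[[0,0,0],[0,0,0],0.045],[[0,0,0],[0,0,0],0.045],[[0,0,0],[0,0,0],0.045]]'
python3 -m pendant '[[[0,0,-0.02],[0,0,0],0.045],[[0,0,-0.03],[0,0,0],0.045],[[0,0,-0.03],[0,0,0],0.045],[[0,0,-0.03],[0,0,0],0.045],[[0,0,0],[0,0,0],0]]'
cat > chk.py <<'E'
import sys
from plan import *
tag=sys.argv[1]; M=np.column_stack([FX,ey,n]); p,c,o=cur(); print(o['clock'])
ims=[]
for nm,x0,y0 in(('side',350,190),('top',385,225)):
    im,d=save(nm,nm+tag); vv,uu=np.mgrid[0:480,0:640];P=w(nm,uu,vv,d)
    ims.append(cv2.resize(im[y0:y0+60,x0:x0+80,::-1],(400,300),interpolation=2))
    for k in(1,5):
        Q=(P-bore(k))@M*1000; m=(d>0)&(abs(Q[...,0])<18)&(abs(Q[...,1])<14)&(Q[...,2]>8)&(Q[...,2]<90)
        q=Q[m]
        if len(q): print(nm,k,len(q),'top pct',np.percentile(q[:,2],[50,80,90,100]).round(1),'end xy',q[q[:,2]>np.percentile(q[:,2],80)].mean(0).round(1))
cv2.imwrite(f'pics/k{tag}.png',np.hstack(ims))
E
python3 chk.py 7; python3 st.py 1
```

```text
clock: 26.3
position: [0.5007, -0.2857, 0.1343]
ee_rot: [2.162, 1.596, 0.429]
force: [0.3, -0.7, 0.4]
width: 0.483
clock: 26.92
position: [0.4477, -0.2725, 0.2289]
ee_rot: [2.165, 1.589, 0.426]
force: [-0.0, -0.4, -0.7]
width: 0.426
26.925
side 1 54 top pct [40.3 49.3 53.7 57.3] end xy [-6.6  5.1 53.6]
side 5 54 top pct [41.3 50.6 52.7 58.9] end xy [-7.2  4.  53.5]
top 1 80 top pct [40.6 49.6 51.6 56. ] end xy [-3.7 -0.2 51.9]
top 5 75 top pct [40.2 50.8 52.3 55.5] end xy [-2.3  1.5 52.7]
27.025 joints [ 1.618  0.195 -1.19   2.188  0.255  0.37  -0.033] rel [  -1.24   -0.24 -141.6 ] F [-0.1 -0.5  0.3] rot [ 0.04  0.13 -0.18]
```

View pics/k7.png

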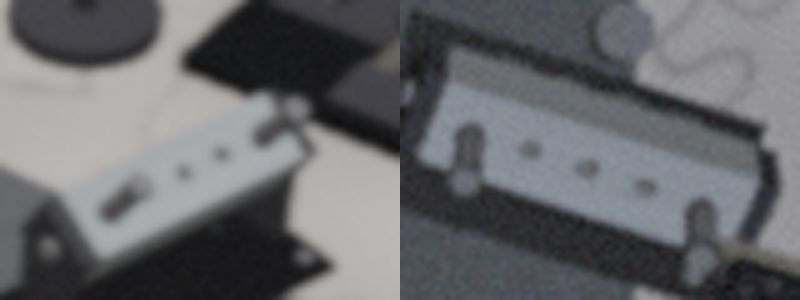

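```bash
python3 -m pendant '[[[0,0,0],[0,0,0],0],[[0,0,0],[0,0,0],0],[[0,0,0],[0,0,0],0],[[0,0,0],[0,0,0],0],[[0,0,0],[0,0,0],0]]'; python3 -c "
from plan import *
p,c,o=cur(); print(o['width'],o['joints'])
plan(bore(1)+n*.058-.003*FX,Rbore(c),1)"
```

```text
clock: 27.65
position: [0.4489, -0.2699, 0.2277]
ee_rot: [2.163, 1.596, 0.428]
force: [0.1, -0.6, 0.4]
width: 0.004
0.00448677143706877 [ 1.61747119  0.19552533 -1.19160574  2.18744554  0.25305533  0.3704698
 -0.03065371]
clock 27.65 dist mm [ 37.5 -11.5 -73.9] tool [ 0.1 -3.  83.7] turn deg [ 0.03  0.03 -0.07]
[[0.0, -0.003, 0.084], [0.0, 0.0, -0.1]]
end err mm [ 0.1511392  -0.10742853 -0.28682339] [0.02730761 0.03064931 0.03287304]
```

```bash
python3 -m pendant '[[[0,-0.003,0.02],[0,0,0],0],[[0,0,0.025],[0,0,0],0],[[0,0,0.024],[0,0,0],0],[[0,0,0.012],[0,0,0],0],[[0,0,0],[0,0,0],0]]'; python3 st.py 1
python3 -m pendant '[[[0,0,0.002],[0,0,0],0],[[0,0,0.002],[0,0,0],0],[[0,0,0],[0,0,0],0]]'; python3 st.py 1
```

```text
clock: 28.28
position: [0.4852, -0.2806, 0.1554]
ee_rot: [2.163, 1.598, 0.428]
force: [-0.5, 0.0, -0.5]
width: 0.002
28.275 joints [ 1.093  0.296 -0.705  2.231  0.604  0.193 -0.404] rel [  0.41  -3.36 -60.12] F [-0.1 -0.7  0.2] rot [-0.04 -0.02 -0.03]
clock: 28.65
position: [0.4868, -0.2822, 0.1528]
ee_rot: [2.163, 1.595, 0.428]
force: [0.3, -0.9, -0.6]
width: 0.002
28.65 joints [ 1.073  0.3   -0.683  2.232  0.621  0.184 -0.422] rel [ -0.7   -2.96 -56.93] F [-0.8  0.2  0.8] rot [ 0.05  0.07 -0.12]
```

```bash
python3 -m pendant '[[[0,0,0.002],[0,0,0],0],[[0,0,0.002],[0,0,0],0],[[0,0,0.001],[0,0,0],0],[[0,0,0],[0,0,0],0]]'; python3 st.py 1
```

```text
clock: 29.15
position: [0.4897, -0.2826, 0.1485]
ee_rot: [2.162, 1.596, 0.428]
force: [-0.4, 0.7, 1.4]
width: -0.001
29.15 joints [ 1.042  0.306 -0.652  2.233  0.642  0.172 -0.444] rel [ -0.19  -2.61 -51.77] F [ 0.5  0.2 -1.5] rot [ 0.06  0.04 -0.08]
```

```bash
python3 -m pendant '[[[0,0,0.001],[0,0,0],0],[[0,0,0.001],[0,0,0],0],[[0,0,0],[0,0,0],0]]'; python3 st.py 1
```

```text
clock: 29.52
position: [0.492, -0.2837, 0.149]
ee_rot: [2.158, 1.593, 0.43]
force: [-10.7, 3.1, 25.1]
width: 0.005
29.525 joints [ 1.031  0.306 -0.64   2.232  0.651  0.166 -0.454] rel [ -0.55  -0.21 -50.88] F [ -0.1   2.9 -27.3] rot [ 0.31  0.13 -0.04]
```

```bash
python3 -m pendant '[[[0,0,-0.01],[0,0,0],0],[[0,0,-0.02],[0,0,0],0],[[0.01,0,-0.01],[0,0,0],0],[[0.03,0,0],[0,0,0],0],[[0.03,0,0],[0,0,0],0],[[0.03,0,0],[0,0,0],0],[[0.028,0,0],[0,0,0],0],[[0,0,0],[0,0,0],0],[[0,0,0],[0,0,0],0]]'; python3 st.py 5
```

```text
clock: 30.65
position: [0.5086, -0.155, 0.181]
ee_rot: [2.163, 1.596, 0.427]
force: [-0.7, -0.5, -0.3]
width: 0.006
30.65 joints [ 0.707  0.169 -0.621  2.278  0.755  0.277 -0.866] rel [ -0.62  -3.13 -89.55] F [-0.7 -0.6 -0. ] rot [-0.    0.06 -0.07]
```

```bash
python3 -m pendant '[[[0,0,0.015],[0,0,0],0],[[0,0,0.015],[0,0,0],0],[[0,0,0.004],[0,0,0],0],[[0,0,0.002],[0,0,0],0],[[0,0,0],[0,0,0],0]]'; python3 st.py 5
```

```text
clock: 31.28
position: [0.526, -0.1603, 0.1502]
ee_rot: [2.163, 1.595, 0.428]
force: [-0.2, -0.7, 0.7]
width: 0.001
31.275 joints [ 0.545  0.237 -0.457  2.29   1.032  0.222 -1.143] rel [ -0.66  -2.76 -53.82] F [-0.7  0.4 -0.6] rot [ 0.04  0.06 -0.12]
```

```bash
python3 -m pendant '[[[0,0,0.002],[0,0,0],0],[[0,0,0.001],[0,0,0],0],[[0,0,0],[0,0,0],0]]'; python3 st.py 5
```

```text
clock: 31.65
position: [0.5287, -0.1606, 0.1488]
ee_rot: [2.16, 1.594, 0.43]
force: [-3.0, 0.6, 10.1]
width: 0.007
31.65 joints [ 0.531  0.242 -0.442  2.289  1.059  0.217 -1.17 ] rel [ -0.09  -1.17 -51.31] F [ -0.3   2.4 -10.3] rot [ 0.2   0.04 -0.08]
```

Same stop height (~51 mm). A touch more, then retreat clear and check everything.

```bash
python3 -m pendant '[[[0,0,0.001],[0,0,0],0],[[0,0,0],[0,0,0],0]]'; python3 st.py 5
python3 -m pendant '[[[0,0,-0.01],[0,0,0],0],[[0,0,-0.02],[0,0,0],0],[[0,0,-0.03],[0,0,0],0],[[0,0,-0.03],[0,0,0],0],[[0,0,-0.03],[0,0,0],0],[[0,-0.04,-0.02],[0,0,0],0],[[0,-0.04,-0.02],[0,0,0],0],[[0,0,0],[0,0,0],0]]'
python3 chk.py 9; python3 -c "
from h import *
for n in('side','top'):
  a=cv2.imread(f'pics/{n}0.png').astype(int);b=cv2.imread(f'pics/{n}9.png').astype(int)
print(arm.observe()['joints'])"
```

```text
clock: 31.9
position: [0.5298, -0.1609, 0.1491]
ee_rot: [2.159, 1.593, 0.431]
force: [-9.2, 1.3, 21.1]
width: 0.002
31.9 joints [ 0.526  0.242 -0.438  2.288  1.068  0.215 -1.179] rel [ -0.06  -0.06 -50.92] F [ -1.5   2.6 -22.8] rot [ 0.32  0.05 -0.07]
clock: 32.9
position: [0.3823, -0.1162, 0.2444]
ee_rot: [2.163, 1.595, 0.425]
force: [0.1, 0.5, 0.2]
width: 0.003
32.9
side 1 55 top pct [35.4 51.3 52.8 56.2] end xy [-6.9  4.7 53.1]
side 5 56 top pct [39.  49.7 51.7 55.5] end xy [-5.9  4.3 52.5]
top 1 81 top pct [38.9 49.9 52.  55.3] end xy [-3.   0.7 52.2]
top 5 76 top pct [41.1 50.  51.5 58.4] end xy [-3.   1.3 52.5]
[ 0.96552751 -0.24449661 -0.69127046  2.39245077 -0.31256516  0.42678338
  0.19952336]
```

View pics/k9.png

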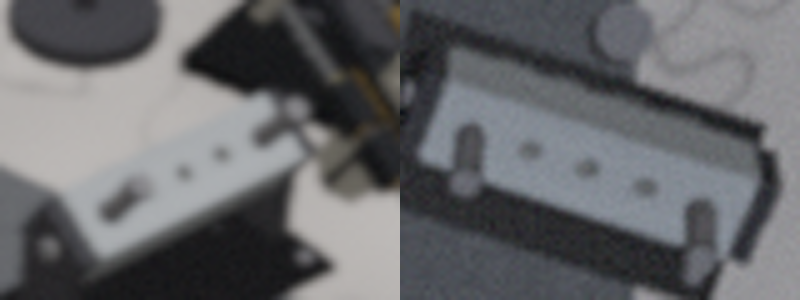

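View pics/side9.png

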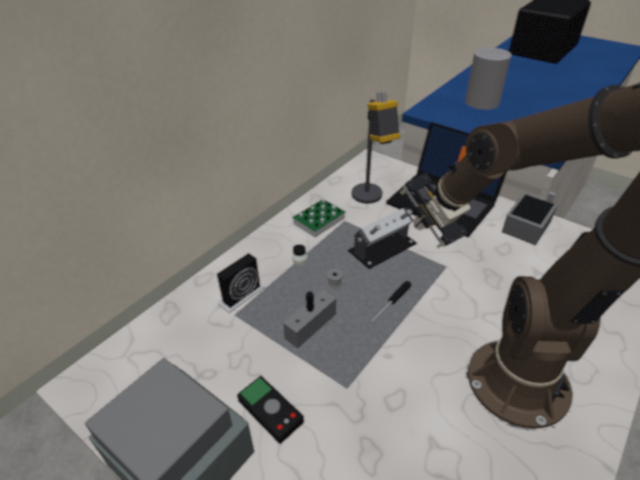

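View pics/top9.png

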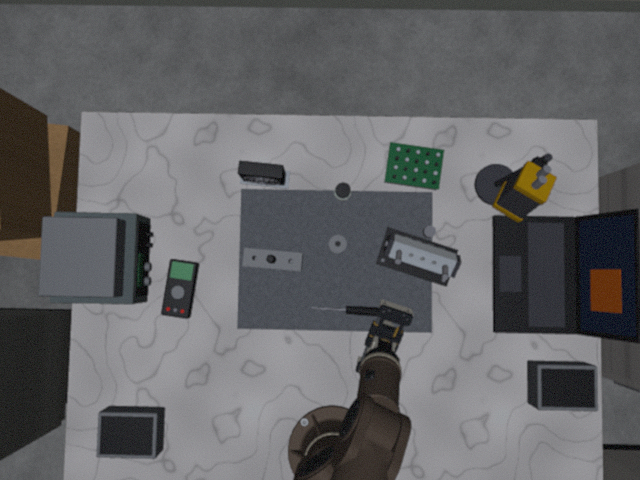

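```bash
python3 -c "
from cell import arm
print(arm.sign_off())"
```

```text
the job is handed in; nothing more can be done
None
```

The through-bores are 1 and 5, and each now has a gauge pin pushed fully home in it. I handed the job in at about 33 s, with the gripper clear of everything.

- **Probing:** Bores 2, 3 and 4 each stopped the pin at about the 24 mm floor, at 20–30 N. Bores 1 and 5 let it pass freely.
- **Seating:** I let go of the pins 5 mm (bore 5) and 13 mm (bore 1) short, because wrist joint 6 was close to its lower limit, and they slid home. I then pressed each handle top along the bore at about 23–27 N. Both stopped solid about 51 mm above the face, against 50 mm expected.
- **Last pictures:** Both handles sit down on the face, the three blind bores are empty, and the nut driver, tin, reel, jar, screwdriver and meter look unmoved.

**Doubts:**
- **Lean:** Both pins lean a few degrees downhill within the bore clearance.
- **Camera mismatch:** The side camera puts the pin tops about 3–4 mm further over than the top camera does.
- **Joint 6 margin:** Joint 6 read 0.122 rad at its closest, against a limit of 0.12, during the first insertion.
- **Grip slip:** The second pin seems to have slipped about 3 mm in the grip when it hit the floor of the first blind bore.

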